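# Gauge the sample clamp of a rub tester

## Robot

A 6-joint arm with a two-finger parallel gripper is mounted at the origin on the work surface. World frame = base frame: x ahead of the robot, y to its left, z up, the work surface at z = 0. Lengths are in m, angles in rad, forces in N, time in s.
With the tool pointing down it reaches from about 0.35 to 0.95 m from the base axis. Payload 17.4 kg.
Tool frame: the origin (TCP) lies midway between the tips of the shut fingers; the grasp point (between the pads) lies 19 mm behind it; z points along the fingers, y is the direction in which the jaws open and shut (so a half turn about z gives the same grasp; the last joint's range is limited). The gripper opens to 93 mm and grips with 3 to 60 N. Pads are 15 mm wide; open, the fingers measure 128 mm over their backs; the gripper's body (75 mm by 188 mm) begins 65 mm behind the grasp point.
Start: joints at [1.132, 0.116, 1.442, -0, 1.584, -0.038], TCP at [0.263, 0.622, 0.219] pointing down, gripper open.
Joint ranges: [-2.83, 2.83], [-0.83, 2.19], [0.07, 2.5], [-1.14, 4.28], [0.01, 3], [-2.97, 2.97]. Speed limits (rad/s): [1.89, 1.89, 2.22, 3.14, 3.14, 3.14].

## Interface

Orientations are given as a unit quaternion [x, y, z, w].
In Python, from station import manip, eyes, ticket gives the robot as it stands.
- The arm moves only by the tool move_arm, never from a script. Its argument "targets" is a list that holds one entry, the list of rows, each a list of 5 numbers: the shift along the tool's x, y, z in m, then the turn about the tool's z in degrees, then the finger opening in m, from 0 to 0.093. In form: [[[dx, dy, dz, twist, fingers], ...]]. A call has 1 to 8 rows; each row shifts and turns the pose as measured when the row begins, along the tool's axes as they then stand; what a row does not reach is not made up. A row lasts 1/10 s, in which the tool goes at most 50 mm and 8.59 degrees, less where a joint would pass 70% of its speed; a pose out of reach is approached as far as the arm can. A call is refused whole if a number of a shift passes 0.05 or a number of a turn 8.59, either way. A call with a gripper value outside its range is refused whole. The fingers move at their own pace and stop on an object; "squeeze" is the grip in N (left out, the last holds). Time passes only in rows, so rows that do not move let the fingers close. It gives the time, the measured TCP pose, the force and the opening at its end, in the units of the state.
- manip.observe(): the state, without advancing time (a new reading comes with each control period).
- eyes.grab_frame(name): name is "scene" or "top" or "wrist"; returns the picture (400x640x3 uint8, red, green, blue); there is no depth.
- eyes.get_calibration(name): a dict with "K" (3x3 intrinsics, pixels), "D" ([k1, k2, p1, p2, k3] as OpenCV has them; the pictures are not rectified), "R" (3x3) and "t" (3): a world point X has camera coordinates R X + t. Camera axes: x right, y down, z forward; pixel columns grow to the right and rows downward; lengths in m; the calibration is good to about 2 mm. A picture is of the moment at which its call begins: read the wrist's pose just before it. get_calibration takes no time and is no camera call; for the wrist camera it gives the pose at the moment of the call.
- ticket.close_job(): hands the job in, once; it reports no verdict.
The state is a dict: "clock": time; "q": joint angles; "joint_velocities": joint speeds; "joint_torque": joint torques, N m; "eef_pos": TCP position; "tcp_rot": TCP orientation; "contact_force": force on the tool from outside, world axes, zero at the start; "moment": the same for the moment, N m; "finger_gap": opening from 0.0 (shut) to 1.0 (fully open).
Only numpy, scipy, OpenCV 4.12 (cv2) and the standard library are available. Lean on these libraries where they do the work, as an engineer would, in place of code of your own. Each camera call takes 0.05 s, during which the arm holds its last target. There are 200 camera calls.

## Task

Work the clamp once: twist its black spring-return knob clockwise to the stop, then let go so that it springs back and the plates settle. Then draw the tapered metal gauge out of its wooden stand and slide it, blade down, into the slot between the two clamp plates until it drags snugly on both, without forcing it. Finish while still holding the gauge there, upright in the slot, and leave the bottle, beaker and weight alone.

Things in the scene. Friction and masses are not known exactly. Their poses are not given: they have to be found in the camera images.
- platform: perforated stainless platform, 200 x 270 mm, fixed to the bench, its top 26 mm above the bench. Origin on the bench under the middle of the clamp slot (as built). It may stand turned about z. Its x axis points across the slot (the plates open along x); the slot runs along its y; z up
- head: aluminium clamp head, 120 mm (x) x 185 mm (y), lying on the platform and sliding freely along its own x by 6 mm either way, lightly sprung to the middle (150 N/m), so that it gives way sideways and centres itself on the gauge. Origin on the platform's top, under the middle of the slot; axes parallel to the platform's. It carries both plates and the knob
- throat (a point): point on the head in the middle of the slot, 80 mm above the platform's top (106 mm above the bench): the height of the narrowest line between the plates. The upper edges of the plates flare out by 35 degrees above it, 11 mm high, as a funnel. Below it the slot is parallel and 59 mm deep, down to the head's top; it is 50 mm long along y and 4.5 to 7 mm wide, different each time
- plate_a: steel clamp plate on the head's -x side, 50 mm long, 8 mm thick; stiffly set, it does not yield. Moves with the head
- plate_b: steel clamp plate on the head's +x side, like the other but sprung: 1.5 N of preload, then about 3 N per mm, opening up to 4.2 mm. It is geared to the knob (4 mm of plate for 1 rad of knob), so the knob creeps when the gauge spreads the plates
- knob (a joint): angle of the knob, rad: 0 at rest, growing to 1.05 at its stop as it is turned clockwise seen from above; a spring (about 0.06 N m at the stop) brings it back to 0 when let go
- knob_grip (a point): centre of the knob's grip bar, on its vertical axis, 81 mm above the bench, 100 mm to the -y side of the slot on the head. The bar is 46 mm long, 12 mm thick, 27 mm high (66 to 93 mm above the bench); at angle 0 it lies along the head's x. The point turns with the knob
- gauge: taper gauge of 140 g or so, standing blade down in the stand: a steel blade 70 mm long and 24 mm wide (along its y), whose thickness (along its x) grows evenly from 3 mm at the tip to 11.4 mm under the handle, with an aluminium handle above it, 22 mm (x) x 34 mm (y) x 45 mm high. Origin at the middle of the tip; z points up along the gauge to the handle. Pulled straight up it comes free.
- gauge_grip (a point): point in the middle of the gauge's handle, 95 mm above its tip (handle from 70 to 115 mm above the tip)
- gauge_tip (a point): middle of the tip of the gauge's blade. In the slot the blade meets both plates when the tip is 12 to 34 mm below the throat; from there the drag against pushing it down grows with depth, and about 5 N is snug
- stand: fixed wooden block, 70 x 70 x 75 mm high, with a 14.5 mm (x) x 28 mm (y) through-slot in which the gauge's blade hangs by the handle's underside (75 mm above the bench). Origin under its middle; may be turned about z, the gauge with it
- bottle: bystander: white plastic bottle, 52 mm across, 120 mm high, origin under its base
- beaker: bystander: glass beaker, 66 mm across, 80 mm high, origin under its base
- weight: bystander: steel weight, 40 mm across, 35 mm high, origin under its base
Things that resemble listed ones, but are neither listed nor needed, are in the scene too. What is meant by the gauge is not purple or red, and is the smaller of those in its own colour.

How it is judged:
By the outcome, as a careful person would: the job done as asked, in the order asked, and still so for the second after the job is handed in, while the arm keeps its last pose, push and grip.
It also fails if it takes over 70 s, if anything falls off the work surface, if the arm or the gripper's body presses on something with over 40 N, if the wrist force passes 120 N, or if a joint passes its speed limit or range.

## Working session

There is one attempt and no reset: what is moved stays moved. The work goes in short steps, Python scripts to look and compute and a tool call to move; the robot and the scene stay as the last step left them, time stands still between calls to the robot, and variables do not carry over. Pictures are saved under pics/ and viewed, about 8 in all and at most 12, crops included, and the job is handed in when it is done.

Besides the shell and the picture viewer there is one more tool, called in YAML: its name, and indented under it one key for each argument. move_arm: Moves the arm, as the interface text tells. Its arguments: {"type":"object","properties":{"targets":{"type":"array","items":{"type":"array","items":{"type":"array","items":{"type":"number"}}}},"squeeze":{"type":"number"}},"required":["targets"]}

```bash
ls; mkdir -p pics; cat > h.py <<'E'
import numpy as np, cv2
from station import manip, eyes, ticket
def cal(n):
    c=eyes.get_calibration(n); return [np.array(c[k],float) for k in("K","D","R","t")]
def ray(n,px,c=None):
    K,D,R,t=c or cal(n); u=cv2.undistortPoints(np.array([[px]],float),K,D)[0,0]
    return -R.T@t, R.T@np.array([u[0],u[1],1.])
def onz(n,px,z,c=None):
    o,d=ray(n,px,c); return o+d*(z-o[2])/d[2]
def proj(n,X,c=None):
    K,D,R,t=c or cal(n); return cv2.projectPoints(np.atleast_2d(X).astype(float),cv2.Rodrigues(R)[0],t,K,D)[0][:,0]
def save(n,f):
    im=eyes.grab_frame(n); cv2.imwrite('pics/'+f,im[:,:,::-1]); return im
E
python3 - <<'E'
from h import *
for n in("scene","top"):
    save(n,n+'1.png'); K,D,R,t=cal(n); print(n,K[0,0],-R.T@t,R[2])
s=manip.observe();print(s)
E
```

```text
pics
scene 498.13212345187617 [ 0.95400199 -0.32727369  0.9665595 ] [-0.37971864  0.4205783  -0.82397066]
top 373.72149448513466 [0.40527271 0.10268396 0.83552808] [ 0.15172823  0.03047198 -0.98795243]
{'clock': 0.1, 'q': array([ 1.13218793e+00,  1.16422640e-01,  1.44215986e+00, -6.07159764e-07,
        1.58400159e+00, -3.77957962e-02]), 'joint_velocities': array([ 0.00224038, -0.00084701, -0.00204669, -0.00126856, -0.00068139,
        0.00152787]), 'joint_torque': array([ 6.15618646e-04, -7.22889161e+01, -6.23869944e+01,  7.80436909e-02,
        2.25960219e-02, -4.46268166e-05]), 'eef_pos': array([0.26329551, 0.62134478, 0.21801334]), 'tcp_rot': array([ 1.99067493e-01,  9.79985657e-01, -4.81796770e-04, -1.16673644e-04]), 'contact_force': array([0.12064458, 0.72236994, 0.37190235]), 'moment': array([0.01174023, 0.00692344, 0.0338712 ]), 'finger_gap': 1.0009517264146373}
```

View pics/top1.png

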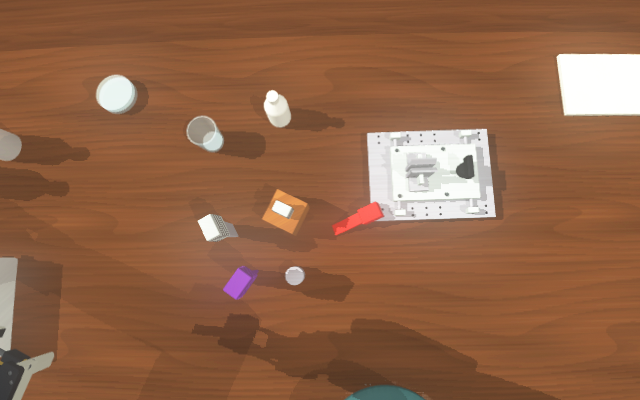

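View pics/scene1.png

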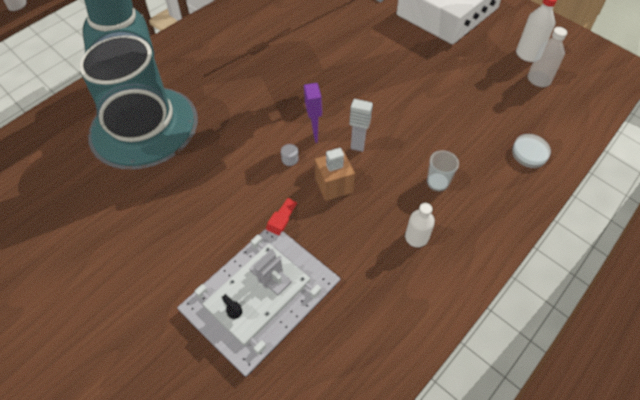

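Candidates for the gauge:
- grey one in the wooden stand: top (283,209), scene (335,158)
- larger grey/white one standing free: top (212,228), scene (360,115)
- purple one: top (240,283)
- red one, lying down: top (358,218)

The description fits the small grey one in the stand. I'll check it in a close crop together with the clamp.

```bash
python3 - <<'E'
from h import *
t=cv2.imread('pics/top1.png'); s=cv2.imread('pics/scene1.png')
r=lambda a:cv2.resize(a,(400,300),interpolation=cv2.INTER_CUBIC)
a=t[180:240,250:330]; b=t[120:225,360:500]; c=s[140:206,292:380]; d=s[230:380,170:370]
cv2.imwrite('pics/crop.png',np.vstack([np.hstack([r(a),r(b)]),np.hstack([r(c),r(d)])]))
# platform corners (z=.026) and stand top corners
for n,px in [('nearL',(372,220)),('farL',(367,132)),('farR',(487,129)),('nearR',(495,217))]: print(n,onz('top',px,.026)[:2])
print('stand top ctr',onz('top',(285,212),.075), 'handle top',onz('top',(283,209),.12),'scene handle top',onz('scene',(335,154),.12))
print('knob',onz('top',(467,167),.093),onz('scene',(233,306),.093))
E
```

```text
nearL [0.4851915  0.01782703]
farL [0.68412197 0.02237903]
farR [ 0.6862287  -0.24786614]
nearR [ 0.48718372 -0.2489298 ]
stand top ctr [0.49965503 0.20078215 0.075     ] handle top [0.49999081 0.198886   0.12      ] scene handle top [0.50295599 0.20021422 0.12      ]
knob [ 0.58318537 -0.17127896  0.093     ] [ 0.59508262 -0.18182684  0.093     ]
```

View pics/crop.png

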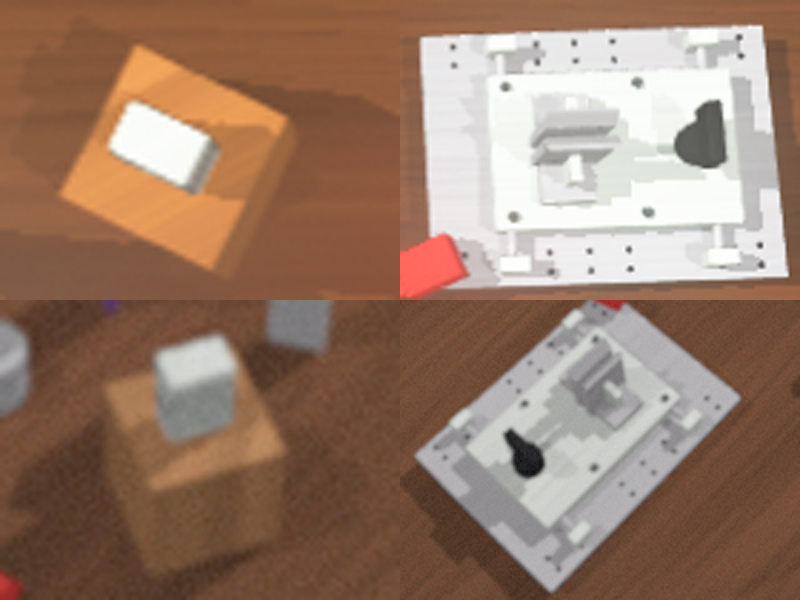

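The crop shows the small grey handle in the orange wooden stand, with the clamp's slot and black knob on the right. So the choice is the one in the stand. Next I raise the tool, square it to the clamp and move there.

move_arm:
  targets:
    - [[0, 0, -0.03, -8, 0.093], [0, 0, -0.03, -8, 0.093], [0, 0, -0.03, -8, 0.093], [-0.019, -0.045, 0, 0, 0.093], [-0.019, -0.045, 0, 0, 0.093], [-0.019, -0.045, 0, 0, 0.093], [-0.019, -0.045, 0, 0, 0.093], [-0.019, -0.045, 0, 0, 0.093]]

```text
clock: 0.9
eef_pos: [0.3659, 0.3967, 0.307]
tcp_rot: [-0.022, 1.0, -0.004, -0.002]
contact_force: [0.5, -0.1, 1.1]
finger_gap: 1.003
```

move_arm:
  targets:
    - [[-0.019, -0.045, 0, 0, 0.093], [-0.019, -0.045, 0, 0, 0.093], [-0.019, -0.045, 0, 0, 0.093], [-0.019, -0.045, 0, 0, 0.093], [-0.019, -0.045, 0, 0, 0.093], [-0.019, -0.045, 0, 0, 0.093], [-0.019, -0.045, 0, 0, 0.093], [-0.019, -0.045, 0, 0, 0.093]]

```text
clock: 1.7
eef_pos: [0.5334, 0.0331, 0.3082]
tcp_rot: [-0.022, 1.0, -0.004, -0.002]
contact_force: [1.5, 1.0, 0.2]
finger_gap: 1.0
```

move_arm:
  targets:
    - [[-0.015, -0.045, 0, 0, 0.093], [-0.015, -0.045, 0, 0, 0.093], [-0.01, -0.03, 0, 0, 0.093], [0, 0, 0, 0, 0.093]]

```text
clock: 2.1
eef_pos: [0.5803, -0.0956, 0.3067]
tcp_rot: [-0.02, 1.0, -0.004, -0.003]
contact_force: [0.1, 1.1, -0.5]
finger_gap: 1.0
```

```bash
python3 - <<'E'
from h import *
c=cal('wrist'); save('wrist','w1.png'); K,D,R,t=c; print(-R.T@t,R); s=manip.observe(); print(s['eef_pos'],s['tcp_rot'],s['joint_velocities'])
np.savez('w1.npz',K=K,D=D,R=R,t=t)
E
```

```text
[ 0.51080395 -0.09672404  0.47427923] [[-0.03894185  0.99921368 -0.00745391]
 [ 0.96823209  0.03957625  0.24690146]
 [ 0.24700232  0.00239769 -0.96901192]]
[ 0.57994846 -0.09417423  0.30676011] [-0.01988655  0.99978925 -0.00372496 -0.00347961] [ 0.04638828 -0.02934504  0.01628477  0.00784725  0.00631725  0.02406188]
```

View pics/w1.png

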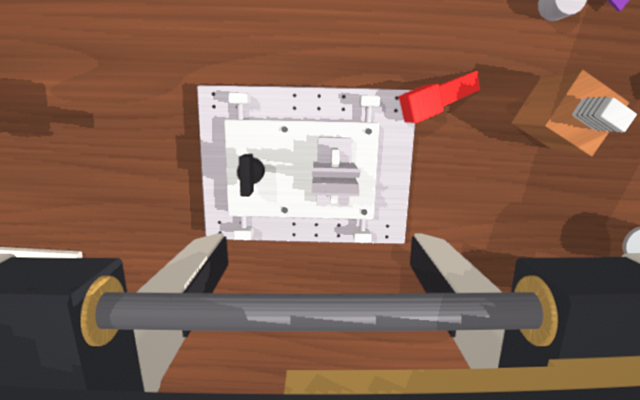

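The wrist view shows the knob bar at about (246,175) along world x, the slot at about (336,174), and the red gauge at the platform's corner at (425,100). Next I measure these.

```bash
python3 - <<'E'
from h import *
z=np.load('w1.npz'); c=[z[k] for k in 'KDRt']
im=cv2.imread('pics/w1.png'); g=cv2.cvtColor(im,cv2.COLOR_BGR2GRAY)
m=np.zeros_like(g); m[140:210,225:275]=(g[140:210,225:275]<70); ys,xs=np.nonzero(m)
P=np.array([onz('wrist',(x,y),.093,c)[:2] for x,y in zip(xs,ys)]); print('blk bbox px',xs.min(),xs.max(),ys.min(),ys.max())
for y in range(ys.min(),ys.max()+1,4): r=xs[ys==y]; print(y,r.min(),r.max(),onz('wrist',((r.min()+r.max())/2,y),.093,c)[:2].round(4))
for n,px in [('a',(198,86)),('b',(415,90)),('c',(405,243)),('d',(205,237))]: print(n,onz('wrist',px,.026,c)[:2].round(4))
# head screws, head top at z=.047
for px in [(284,129),(368,131),(364,212),(284,210)]: print('screw',onz('wrist',px,.047,c)[:2].round(4))
big=cv2.resize(im[120:225,190:400],None,fx=3.8,fy=3.8,interpolation=cv2.INTER_CUBIC); cv2.imwrite('pics/w1c.png',big)
E
```

```text
blk bbox px 238 263 155 195
155 243 251 [ 0.5612 -0.1755]
159 240 256 [ 0.5655 -0.1744]
163 240 261 [ 0.5698 -0.1717]
167 239 263 [ 0.5742 -0.1712]
171 238 263 [ 0.5786 -0.1718]
175 238 262 [ 0.5831 -0.1724]
179 240 259 [ 0.5876 -0.173 ]
183 241 253 [ 0.5922 -0.1758]
187 241 252 [ 0.5968 -0.1764]
191 241 252 [ 0.6013 -0.1764]
195 242 248 [ 0.606  -0.1782]
a [ 0.4873 -0.2492]
b [0.482  0.0167]
c [0.6809 0.0238]
d [ 0.6837 -0.248 ]
screw [ 0.5344 -0.1404]
screw [ 0.5328 -0.0401]
screw [ 0.6334 -0.0379]
screw [ 0.635  -0.1389]
```

View pics/w1c.png

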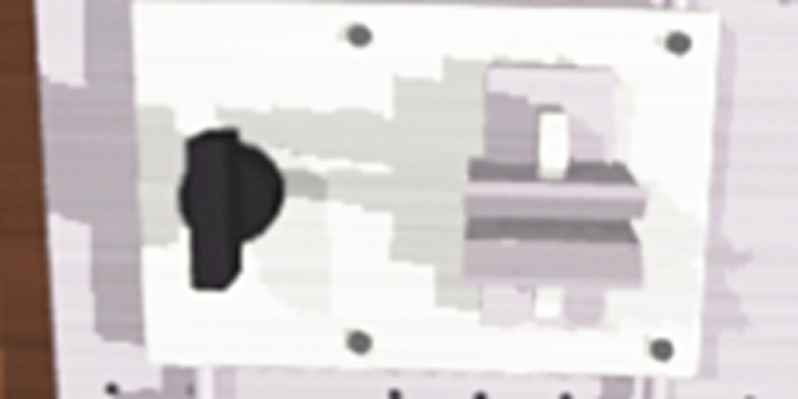

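move_arm:
  targets:
    - [[-0.001, -0.041, 0.02, 1.3, 0.05], [-0.001, -0.041, 0.02, 0, 0.05], [0, 0, 0.04, 0, 0.05], [0, 0, 0.04, 0, 0.05], [0, 0, 0.04, 0, 0.05], [0, 0, 0.02, 0, 0.05], [0, 0, 0, 0, 0.05]]
  squeeze: 15

```text
clock: 2.85
eef_pos: [0.5827, -0.1738, 0.1221]
tcp_rot: [-0.011, 1.0, -0.003, -0.002]
contact_force: [-1.0, -0.4, 0.6]
finger_gap: 0.545
```

```bash
python3 - <<'E'
from h import *
s=manip.observe(); q=s['tcp_rot']; print(s['eef_pos'],q,90-2*np.degrees(np.arctan2(q[0],q[1])),s['finger_gap'])
c=cal('wrist'); im=save('wrist','w2.png'); K,D,R,t=c; np.savez('w2.npz',K=K,D=D,R=R,t=t)
print(proj('wrist',[s['eef_pos'],[.5845,-.1765,.093]],c))
E
```

```text
[ 0.58266374 -0.17381575  0.12210796] [-0.01056286  0.99993643 -0.00325447 -0.00223107] 91.21044698123514 0.5447256289104805
[[318.12044817 250.63608861]
 [313.89410115 234.2719055 ]]
```

View pics/w2.png

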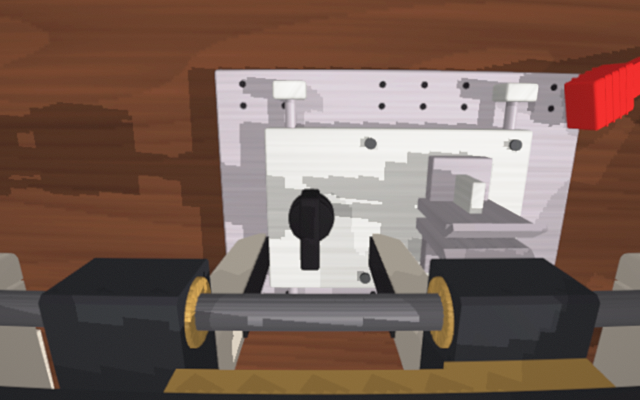

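The bar's top is centred at about (310,231), so the knob is at roughly (0.583,-0.178). I descend and grip.

move_arm:
  targets:
    - [[0, -0.0045, 0.02, 0, 0.05], [0, 0, 0.02, 0, 0.05], [0, 0, 0.009, 0, 0.05], [0, 0, 0, 0, 0.0], [0, 0, 0, 0, 0.0], [0, 0, 0, 0, 0.0], [0, 0, 0, 0, 0.0]]
  squeeze: 12

```text
clock: 3.6
eef_pos: [0.5876, -0.1773, 0.0853]
tcp_rot: [-0.012, 1.0, -0.005, 0.005]
contact_force: [-1.0, 0.0, 0.1]
finger_gap: 0.243
```

```bash
cat > st.py <<'E'
from h import *
s=manip.observe(); q=s['tcp_rot']; print(s['clock'],s['eef_pos'].round(4),'jaw',round(90-2*np.degrees(np.arctan2(q[0],q[1])),2),'q',q.round(4),'gap',round(s['finger_gap']*93,2),'F',s['contact_force'].round(2),'M',s['moment'].round(3),s['q'].round(2))
E
python3 st.py
```

```text
3.6 [ 0.5876 -0.1773  0.0853] jaw 91.39 q [-0.0122  0.9999 -0.0055  0.0046] gap 22.63 F [-1.01  0.03  0.05] M [0.092 0.014 0.006] [-0.33  0.04  1.74 -0.01  1.35 -1.92]
```

move_arm:
  targets:
    - [[0.004, 0, 0.006, 0, 0.03], [0, -0.001, 0.006, 0, 0.03], [0, 0, 0, 0, 0.03]]

```text
clock: 3.9
eef_pos: [0.5837, -0.1788, 0.0734]
tcp_rot: [-0.012, 1.0, -0.006, 0.005]
contact_force: [-0.0, 0.3, 0.5]
finger_gap: 0.321
```

```bash
python3 st.py
```

```text
3.9 [ 0.5837 -0.1788  0.0734] jaw 91.39 q [-0.0122  0.9999 -0.0057  0.0053] gap 29.86 F [-0.02  0.32  0.5 ] M [ 0.084  0.032 -0.026] [-0.34  0.04  1.76 -0.01  1.33 -1.93]
```

move_arm:
  targets:
    - [[0, 0, 0, 0, 0.0], [0, 0, 0, 0, 0.0], [0, 0, 0, 0, 0.0], [0, 0, 0, 0, 0.0], [0, 0, 0, 0, 0.0], [0, 0, 0, 0, 0.0]]

```text
clock: 4.5
eef_pos: [0.5836, -0.1795, 0.073]
tcp_rot: [-0.012, 1.0, -0.006, 0.005]
contact_force: [-0.2, -1.5, -1.2]
finger_gap: 0.125
```

```bash
python3 st.py
```

```text
4.5 [ 0.5836 -0.1795  0.073 ] jaw 91.36 q [-0.0119  0.9999 -0.0062  0.0049] gap 11.6 F [-0.19 -1.53 -1.17] M [ 0.039  0.017 -0.027] [-0.34  0.05  1.76 -0.01  1.33 -1.93]
```

move_arm:
  targets:
    - [[0, 0, 0, 7, 0.0], [0, 0, 0, 7, 0.0], [0, 0, 0, 7, 0.0], [0, 0, 0, 7, 0.0], [0, 0, 0, 7, 0.0], [0, 0, 0, 7, 0.0], [0, 0, 0, 7, 0.0], [0, 0, 0, 3, 0.0]]

```text
clock: 5.3
eef_pos: [0.5836, -0.1778, 0.0731]
tcp_rot: [0.443, 0.896, -0.002, 0.006]
contact_force: [0.4, -1.1, 0.0]
finger_gap: 0.127
```

```bash
python3 st.py
```

```text
5.3 [ 0.5836 -0.1778  0.0731] jaw 37.36 q [ 0.4434  0.8963 -0.0022  0.0064] gap 11.84 F [ 0.39 -1.14  0.04] M [-0.189  0.222  0.029] [-0.33  0.05  1.76 -0.01  1.33 -0.99]
```

Turned 54° so far. I continue in small steps past 60° and watch the moment.

move_arm:
  targets:
    - [[0, 0, 0, 3, 0.0], [0, 0, 0, 3, 0.0], [0, 0, 0, 0, 0.0]]

```text
clock: 5.6
eef_pos: [0.5836, -0.1777, 0.0731]
tcp_rot: [0.492, 0.871, -0.002, 0.006]
contact_force: [-0.1, -1.5, -0.3]
finger_gap: 0.128
```

```bash
python3 st.py
```

```text
5.6 [ 0.5836 -0.1777  0.0731] jaw 31.05 q [ 0.492   0.8706 -0.002   0.0064] gap 11.93 F [-0.1  -1.49 -0.32] M [-0.324  0.167  0.071] [-0.33  0.05  1.76 -0.01  1.33 -0.87]
```

move_arm:
  targets:
    - [[0, 0, 0, 2, 0.0], [0, 0, 0, 2, 0.0], [0, 0, 0, 0, 0.0]]

```text
clock: 5.9
eef_pos: [0.5836, -0.1777, 0.0731]
tcp_rot: [0.521, 0.854, -0.002, 0.006]
contact_force: [0.2, -0.7, 0.3]
finger_gap: 0.128
```

```bash
python3 st.py
```

```text
5.9 [ 0.5836 -0.1777  0.0731] jaw 27.23 q [ 0.5208  0.8537 -0.0019  0.0065] gap 11.87 F [ 0.15 -0.75  0.33] M [-0.261  0.151  0.162] [-0.33  0.05  1.76 -0.01  1.33 -0.81]
```

move_arm:
  targets:
    - [[0, 0, 0, 2.5, 0.0], [0, 0, 0, 0, 0.0]]

```text
clock: 6.1
eef_pos: [0.5836, -0.1776, 0.0731]
tcp_rot: [0.538, 0.843, -0.002, 0.006]
contact_force: [1.0, -1.5, -0.7]
finger_gap: 0.131
```

```bash
python3 - <<'E'
import st
from h import *
save('wrist','w3.png')
E
```

```text
6.1 [ 0.5836 -0.1776  0.0731] jaw 24.94 q [ 0.5377  0.8431 -0.0018  0.0065] gap 12.15 F [ 0.99 -1.54 -0.7 ] M [-0.19   0.145  0.283] [-0.33  0.05  1.76 -0.01  1.33 -0.77]
```

View pics/w3.png

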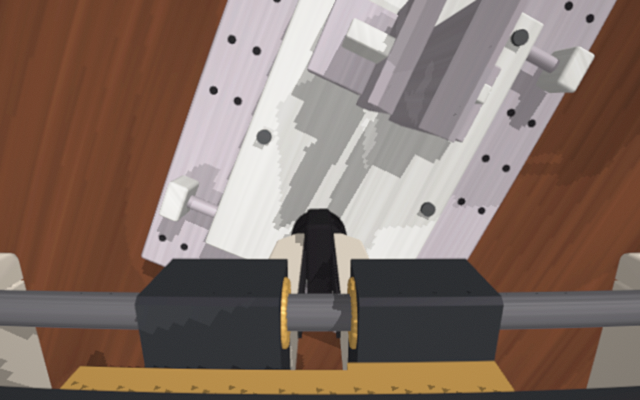

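The picture and the moment (0.28 N m against a 0.06 spring) show the bar held at the stop, with the plate opened. I let go, wait for it to spring back, then lift.

move_arm:
  targets:
    - [[0, 0, 0, 0, 0.07], [0, 0, 0, 0, 0.07], [0, 0, 0, 0, 0.07], [0, 0, 0, 0, 0.07], [0, 0, 0, 0, 0.07], [0, 0, 0, 0, 0.07], [0, 0, -0.02, 0, 0.07], [0, 0, -0.04, 0, 0.07]]

```text
clock: 6.95
eef_pos: [0.581, -0.1761, 0.129]
tcp_rot: [0.535, 0.845, -0.002, 0.002]
contact_force: [1.1, 0.4, 0.1]
finger_gap: 0.74
```

move_arm:
  targets:
    - [[0, 0, -0.04, 0, 0.07], [0, 0, -0.05, 0, 0.07], [0, 0, -0.04, 0, 0.07], [0, 0, 0, 0, 0.07]]

```text
clock: 7.35
eef_pos: [0.5808, -0.1748, 0.2681]
tcp_rot: [0.535, 0.845, -0.002, 0.005]
contact_force: [0.5, 0.6, -0.3]
finger_gap: 0.756
```

```bash
python3 - <<'E'
import st
from h import *
c=cal('wrist'); K,D,R,t=c; np.savez('w4.npz',K=K,D=D,R=R,t=t); save('wrist','w4.png')
E
```

```text
7.35 [ 0.5808 -0.1748  0.2681] jaw 25.34 q [ 0.5348  0.845  -0.0017  0.0045] gap 70.3 F [ 0.48  0.62 -0.35] M [-0.023  0.051  0.028] [-0.33 -0.05  1.53 -0.01  1.65 -0.77]
```

View pics/w4.png

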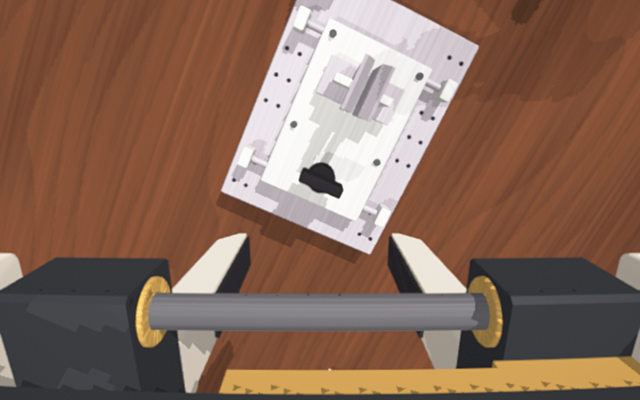

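The knob is back at rest, with its bar along the head's x at (322,180). Next stop is above the stand.

move_arm:
  targets:
    - [[0.0455, 0.0105, 0, 0, 0.07], [0.0455, 0.0105, 0, 0, 0.07], [0.0455, 0.0105, 0, 0, 0.07], [0.0455, 0.0105, 0, 0, 0.07], [0.0455, 0.0105, 0, 0, 0.07], [0.0455, 0.0105, 0, 0, 0.07], [0.0455, 0.0105, 0, 0, 0.07], [0.0455, 0.0105, 0, 0, 0.07]]

```text
clock: 8.2
eef_pos: [0.4956, 0.1984, 0.2504]
tcp_rot: [0.538, 0.843, -0.006, -0.002]
contact_force: [1.0, -0.1, -0.6]
finger_gap: 0.753
```

move_arm:
  targets:
    - [[0, 0, 0, 8.3, 0.07], [0, 0, 0, 8.3, 0.07], [0, 0, 0, 8.3, 0.07], [0, 0, 0, 8.3, 0.07], [0, 0, 0, 8.3, 0.07], [0, 0, 0, 8.3, 0.07], [0, 0, 0, 0, 0.07], [0, 0, 0, 0, 0.07]]

```text
clock: 9.0
eef_pos: [0.4902, 0.2048, 0.2371]
tcp_rot: [0.848, 0.53, -0.014, -0.002]
contact_force: [0.7, 0.5, 0.8]
finger_gap: 0.752
```

```bash
python3 - <<'E'
import st
from h import *
z=np.load('w4.npz'); c=[z[k] for k in 'KDRt']
S=np.array([onz('wrist',p,.047,c)[:2] for p in [(333,33),(419,76),(376,162),(293,125)]]); print(S.round(4),S.mean(0))
print('knob',onz('wrist',(322,180),.093,c))
c=cal('wrist'); K,D,R,t=c; np.savez('w5.npz',K=K,D=D,R=R,t=t); save('wrist','w5.png')
E
```

```text
9.0 [0.4902 0.2048 0.2371] jaw -25.97 q [ 0.8478  0.5301 -0.0137 -0.0022] gap 69.94 F [0.66 0.53 0.78] M [-0.051  0.054  0.015] [ 0.35 -0.19  1.71 -0.    1.65  0.8 ]
[[ 0.5329 -0.0396]
 [ 0.6327 -0.0383]
 [ 0.634  -0.1386]
 [ 0.5342 -0.1412]] [ 0.58347499 -0.08942503]
knob [ 0.58394991 -0.17399761  0.093     ]
```

View pics/w5.png

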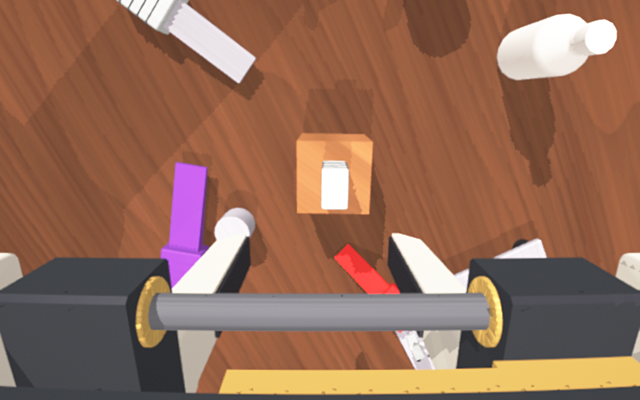

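The gauge's handle top is centred at about (335,187) in the stand, nearly aligned with the tool. The weight at (235,225) and the red gauge at (365,268) are lower and clear of the fingers.

```bash
python3 - <<'E'
from h import *
z=np.load('w5.npz'); c=[z[k] for k in 'KDRt']
im=cv2.imread('pics/w5.png'); h=cv2.cvtColor(im,cv2.COLOR_BGR2HSV)
m=np.zeros(im.shape[:2],np.uint8); m[130:225,295:375]=((h[130:225,295:375,1]<60)&(h[130:225,295:375,2]>120))*255
cn=max(cv2.findContours(m,0,1)[0],key=cv2.contourArea)[:,0]; print(cn[:,0].min(),cn[:,0].max(),cn[:,1].min(),cn[:,1].max())
m[:178]=0; ys,xs=np.nonzero(m)   # lit top only
for y in range(180,208,6): r=xs[ys==y]; print(y,r.min(),r.max())
P=np.float32([onz('wrist',p,.12,c)[:2] for p in cn]); r=cv2.minAreaRect(P*1000); print('all',r)
for lo in(166,170):
  P=np.float32([onz('wrist',p,.12,c)[:2] for p in cn if p[1]>=lo]); print(lo,cv2.minAreaRect(P*1000))
so=np.zeros_like(m); so[120:225,280:390]=((h[120:225,280:390,1]>150)&(h[120:225,280:390,2]>190))*255
cs=max(cv2.findContours(so,0,1)[0],key=cv2.contourArea)[:,0]; print('stand',cv2.minAreaRect(np.float32([onz('wrist',p,.075,c)[:2] for p in cs])*1000))
s=manip.observe(); q=s['tcp_rot'];print(s['eef_pos'])
E
```

```text
321 348 161 209
180 322 348
186 321 348
192 321 347
198 321 347
204 321 347
all ((501.65399169921875, 205.02420043945312), (40.69541549682617, 22.282838821411133), 64.11019897460938)
166 ((500.76129150390625, 203.18496704101562), (36.6065788269043, 22.282838821411133), 64.11019897460938)
170 ((500.0418395996094, 201.70263671875), (33.31113815307617, 22.28286361694336), 64.11036682128906)
stand ((501.0478820800781, 241.7064666748047), (19.19916534423828, 45.517433166503906), 82.58522033691406)
[0.49014314 0.20472312 0.23708704]
```

move_arm:
  targets:
    - [[0.005, 0.013, 0.02, 0, 0.07], [0, 0, 0.02, 0, 0.07], [0, 0, 0.02, 0, 0.07], [0, 0, 0.02, 0, 0.07], [0, 0, 0.01, 0, 0.07], [0, 0, 0, 0, 0.07]]

```text
clock: 9.65
eef_pos: [0.5019, 0.2023, 0.1426]
tcp_rot: [0.843, 0.538, -0.014, -0.002]
contact_force: [-1.1, 0.8, 0.6]
finger_gap: 0.754
```

```bash
cat >> st.py <<'E'
from scipy.spatial.transform import Rotation as Ro
Z=Ro.from_quat(q).as_matrix(); print('tool z',Z[:,2].round(4)); 
def to(p): print('tool shift to',p,(Z.T@(np.array(p)-s['eef_pos'])).round(4))
E
python3 -c "
from st import *
to([.5003,.202,.081])"
```

```text
9.65 [0.5019 0.2023 0.1426] jaw -24.85 q [ 0.8426  0.5384 -0.0138 -0.0024] gap 70.14 F [-1.1   0.84  0.55] M [-0.072  0.066  0.073] [ 0.34 -0.13  1.81 -0.    1.49  0.77]
tool z [-0.0259 -0.0108 -0.9996]
tool shift to [0.5003, 0.202, 0.081] [ 0.0003 -0.0002  0.0617]
```

move_arm:
  targets:
    - [[0, 0, 0.02, 1, 0.07], [0, 0, 0.02, 0, 0.07], [0, 0, 0.015, 0, 0.07], [0, 0, 0.006, 0, 0.07], [0, 0, 0, 0, 0.05], [0, 0, 0, 0, 0.04]]

```text
clock: 10.25
eef_pos: [0.5025, 0.2025, 0.0846]
tcp_rot: [0.846, 0.533, -0.011, -0.002]
contact_force: [0.8, 0.1, 0.5]
finger_gap: 0.627
```

```bash
python3 -c "
from st import *
to([.5003,.202,.081])
save('wrist','w6.png')"
```

```text
10.25 [0.5025 0.2025 0.0846] jaw -25.56 q [ 0.8459  0.5331 -0.0111 -0.0018] gap 58.34 F [0.76 0.09 0.52] M [-0.112  0.113 -0.002] [ 0.34 -0.09  1.87 -0.    1.38  0.78]
tool z [-0.0207 -0.0089 -0.9997]
tool shift to [0.5003, 0.202, 0.081] [-0.0013 -0.0017  0.0036]
```

View pics/w6.png

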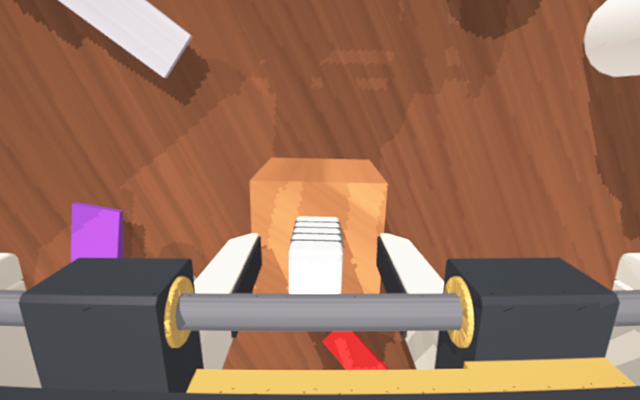

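The handle at (315,265) is centred between the fingers, so I close on it.

move_arm:
  targets:
    - [[-0.001, -0.0015, 0.003, 0, 0.04], [0, 0, 0, 0, 0.0], [0, 0, 0, 0, 0.0], [0, 0, 0, 0, 0.0], [0, 0, 0, 0, 0.0], [0, 0, 0, 0, 0.0], [0, 0, 0, 0, 0.0], [0, 0, 0, 0, 0.0]]
  squeeze: 35

```text
clock: 11.1
eef_pos: [0.5012, 0.2025, 0.0834]
tcp_rot: [0.846, 0.533, -0.01, -0.001]
contact_force: [0.7, 0.2, 0.2]
finger_gap: 0.235
```

```bash
python3 st.py
```

```text
11.1 [0.5012 0.2025 0.0834] jaw -25.54 q [ 0.8459  0.5333 -0.0098 -0.0015] gap 21.85 F [0.69 0.23 0.2 ] M [-0.04   0.069 -0.006] [ 0.34 -0.09  1.88 -0.    1.38  0.78]
tool z [-0.0182 -0.008  -0.9998]
```

move_arm:
  targets:
    - [[0, 0, -0.015, 0, 0.0], [0, 0, -0.02, 0, 0.0], [0, 0, -0.025, 0, 0.0], [0, 0, -0.025, 0, 0.0], [0, 0, -0.025, 0, 0.0], [0, 0, -0.025, 0, 0.0], [0, 0, -0.025, 0, 0.0], [0, 0, 0, 0, 0.0]]

```text
clock: 11.9
eef_pos: [0.5034, 0.2035, 0.2569]
tcp_rot: [0.846, 0.533, -0.009, -0.001]
contact_force: [0.2, 0.6, -0.8]
finger_gap: 0.235
```

```bash
python3 -c "
from st import *
to([.583,-.08,.243])"
```

```text
11.9 [0.5034 0.2035 0.2569] jaw -25.54 q [ 0.8459  0.5333 -0.009  -0.0013] gap 21.85 F [ 0.15  0.64 -0.77] M [-0.039  0.051 -0.013] [ 0.34 -0.17  1.66 -0.    1.67  0.78]
tool z [-0.0166 -0.0074 -0.9998]
tool shift to [0.583, -0.08, 0.243] [-0.2212  0.1942  0.0147]
```

move_arm:
  targets:
    - [[-0.02, 0.018, 0, 0, 0.0], [-0.028, 0.0245, 0, 0, 0.0], [-0.028, 0.0245, 0, 0, 0.0], [-0.028, 0.0245, 0, 0, 0.0], [-0.028, 0.0245, 0, 0, 0.0], [-0.028, 0.0245, 0, 0, 0.0], [-0.028, 0.0245, 0, 0, 0.0], [-0.02, 0.0176, 0, 0, 0.0]]

```text
clock: 12.7
eef_pos: [0.5787, -0.0698, 0.2568]
tcp_rot: [0.844, 0.536, -0.009, -0.002]
contact_force: [-0.0, 0.9, -1.5]
finger_gap: 0.234
```

move_arm:
  targets:
    - [[0, 0, 0, -6, 0.0], [0, 0, 0, -7, 0.0], [0, 0, 0, -7, 0.0], [0, 0, 0, -6.5, 0.0], [0, 0, 0, 0, 0.0], [0, 0, 0, 0, 0.0]]

```text
clock: 13.3
eef_pos: [0.5777, -0.0744, 0.2535]
tcp_rot: [0.696, 0.718, -0.01, -0.006]
contact_force: [0.2, 0.2, -1.6]
finger_gap: 0.233
```

```bash
python3 -c "
from st import *
to([.5828,-.0778,.243])"
```

```text
13.3 [ 0.5777 -0.0744  0.2535] jaw 1.76 q [ 0.6961  0.7178 -0.0102 -0.0063] gap 21.65 F [ 0.2   0.15 -1.55] M [-0.09   0.014 -0.004] [-0.17 -0.08  1.58 -0.01  1.66 -0.2 ]
tool z [-0.0233 -0.0058 -0.9997]
tool shift to [0.5828, -0.0778, 0.243] [-0.0035  0.0052  0.0104]
```

move_arm:
  targets:
    - [[-0.0035, 0.0052, 0.015, 0.8, 0.0], [0, 0, 0.02, 0, 0.0], [0, 0, 0.014, 0, 0.0], [0, 0, 0, 0, 0.0], [0, 0, 0, 0, 0.0]]

```text
clock: 13.8
eef_pos: [0.5822, -0.0784, 0.1994]
tcp_rot: [0.705, 0.709, -0.011, -0.007]
contact_force: [0.1, -1.6, -1.0]
finger_gap: 0.234
```

```bash
python3 -c "
from st import *
to([.5828,-.0778,.205])
a=save('wrist','w7.png'); b=save('scene','s7.png'); c=save('top','t7.png')
p=lambda n:proj(n,[[.5828,-.0778,.117],[.5828,-.0778,.127],s['eef_pos']])
for n in('scene','top','wrist'): print(n,p(n).round(1).tolist())
u=lambda n,i,w: (lambda x,y: cv2.resize(i[max(0,y-50*w//100):y+50*w//100, max(0,x-w//2):x+w//2],(400,400),interpolation=cv2.INTER_CUBIC))(*p(n)[0].astype(int))
cv2.imwrite('pics/c7.png',np.hstack([u('scene',b,120),u('top',c,100)])[:,:,::-1])"
```

```text
13.8 [ 0.5822 -0.0784  0.1994] jaw 0.28 q [ 0.7053  0.7088 -0.0107 -0.0068] gap 21.8 F [ 0.13 -1.61 -0.99] M [-0.051  0.066  0.033] [-0.17 -0.05  1.65 -0.01  1.57 -0.18]
tool z [-0.0248 -0.0056 -0.9997]
tool shift to [0.5828, -0.0778, 0.205] [ 0.0005  0.0005 -0.0056]
scene [[267.8, 259.8], [267.3, 257.4], [263.2, 238.4]]
top [[423.8, 165.1], [425.0, 163.8], [435.3, 153.9]]
wrist [[322.7, 204.5], [322.5, 208.4], [319.4, 249.4]]
```

View pics/w7.png

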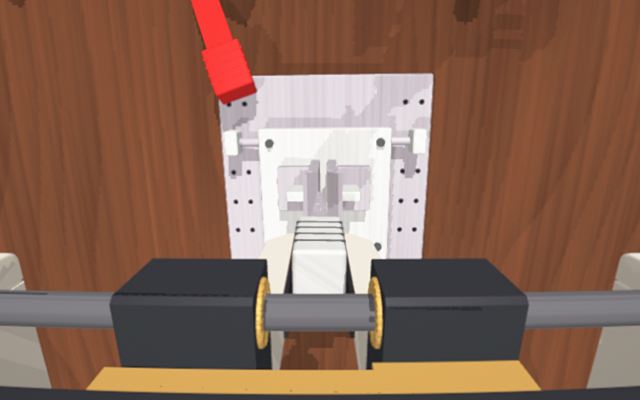

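View pics/c7.png

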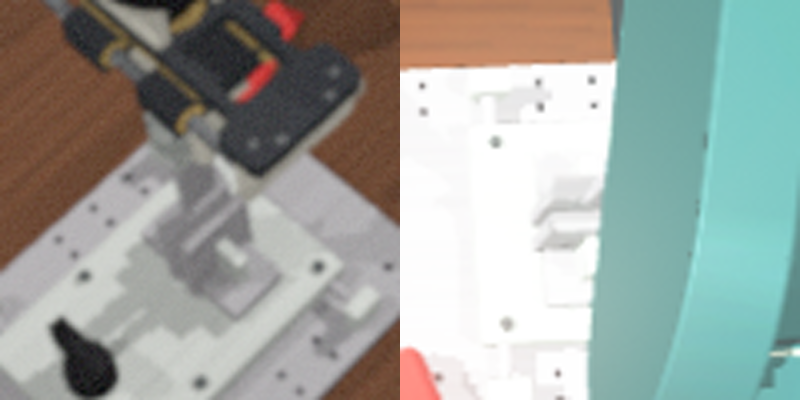

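The wrist view shows the slot at about (323,190) against (322.7,204) predicted, with the gauge handle central at (319,260). The scene crop shows the gauge standing above the slot. All 12 views are used, so I rely on force and pose from here: baseline first, then down.

```bash
cat > av.py <<'E'
from h import *
F=[];M=[];P=[]
for i in range(8):
    eyes.grab_frame('top'); s=manip.observe(); F.append(s['contact_force']); M.append(s['moment']); P.append(s['eef_pos'])
q=s['tcp_rot']; from scipy.spatial.transform import Rotation as Ro
print(s['clock'],np.mean(P,0).round(4),'F',np.mean(F,0).round(2),'sd',np.std(F,0).round(2),'M',np.mean(M,0).round(3),'jaw',round(90-2*np.degrees(np.arctan2(q[0],q[1])),2),'z',Ro.from_quat(q).as_matrix()[:,2].round(4),'gap',round(s['finger_gap']*93,2))
E
python3 av.py
```

```text
14.35 [ 0.5824 -0.0784  0.2002] F [-0.02  0.01 -1.35] sd [0.39 0.25 0.26] M [-0.06   0.036 -0.005] jaw 0.34 z [-0.0239 -0.0058 -0.9997] gap 21.82
```

move_arm:
  targets:
    - [[0, 0.0005, 0.005, -0.7, 0.0], [0, 0, 0.005, 0, 0.0], [0, 0, 0.005, 0, 0.0]]

```text
clock: 14.65
eef_pos: [0.5826, -0.0785, 0.1844]
tcp_rot: [0.7, 0.714, -0.01, -0.006]
contact_force: [0.1, 0.0, -0.1]
finger_gap: 0.236
```

```bash
python3 av.py
```

```text
15.05 [ 0.5826 -0.0785  0.1846] F [ 0.25 -0.12 -1.19] sd [0.51 0.44 0.47] M [-0.065  0.047  0.002] jaw 1.1 z [-0.0225 -0.006  -0.9997] gap 21.88
```

move_arm:
  targets:
    - [[0, 0, 0.004, 0, 0.0], [0, 0, 0.004, 0, 0.0], [0, 0, 0.004, 0, 0.0]]

```text
clock: 15.35
eef_pos: [0.5828, -0.0786, 0.173]
tcp_rot: [0.7, 0.714, -0.01, -0.005]
contact_force: [-0.2, -0.6, -1.5]
finger_gap: 0.237
```

```bash
python3 av.py
```

```text
15.75 [ 0.5827 -0.0786  0.1732] F [-0.05 -0.17 -1.05] sd [0.43 0.32 0.43] M [-0.046  0.02  -0.001] jaw 1.1 z [-0.021  -0.0062 -0.9998] gap 21.57
```

move_arm:
  targets:
    - [[0, 0, 0.003, 0, 0.0], [0, 0, 0.003, 0, 0.0]]

```text
clock: 15.95
eef_pos: [0.583, -0.0787, 0.1679]
tcp_rot: [0.7, 0.714, -0.009, -0.005]
contact_force: [-0.3, -0.4, -1.8]
finger_gap: 0.237
```

```bash
python3 av.py
```

```text
16.35 [ 0.5829 -0.0787  0.1678] F [ 0.2  -0.33 -1.17] sd [0.43 0.46 0.43] M [-0.064  0.026  0.003] jaw 1.1 z [-0.0202 -0.0064 -0.9998] gap 21.86
```

Tip about 17 mm below the throat and still free. Continuing in small steps.

move_arm:
  targets:
    - [[0, 0, 0.003, 0, 0.0], [0, 0, 0.002, 0, 0.0]]

```text
clock: 16.55
eef_pos: [0.583, -0.0787, 0.1631]
tcp_rot: [0.7, 0.714, -0.009, -0.005]
contact_force: [0.3, 0.4, -2.1]
finger_gap: 0.236
```

```bash
python3 av.py
```

```text
16.95 [ 0.583  -0.0787  0.1633] F [-0.13  0.25 -1.07] sd [0.53 0.41 0.45] M [-0.06   0.014 -0.001] jaw 1.1 z [-0.0194 -0.0066 -0.9998] gap 21.73
```

move_arm:
  targets:
    - [[0, 0, 0.002, 0, 0.0], [0, 0, 0.002, 0, 0.0]]

```text
clock: 17.15
eef_pos: [0.5831, -0.0788, 0.1597]
tcp_rot: [0.7, 0.714, -0.009, -0.004]
contact_force: [-0.8, 0.6, -1.5]
finger_gap: 0.234
```

```bash
python3 av.py
```

```text
17.55 [ 0.5831 -0.0788  0.1596] F [-0.04  0.19 -1.16] sd [0.53 0.49 0.68] M [-0.038  0.016 -0.011] jaw 1.1 z [-0.0189 -0.0067 -0.9998] gap 21.65
```

move_arm:
  targets:
    - [[0, 0, 0.002, 0, 0.0], [0, 0, 0.002, 0, 0.0]]

```text
clock: 17.75
eef_pos: [0.5832, -0.0788, 0.1559]
tcp_rot: [0.7, 0.714, -0.009, -0.004]
contact_force: [-0.9, 1.2, -0.8]
finger_gap: 0.236
```

```bash
python3 av.py
```

```text
18.15 [ 0.5832 -0.0788  0.1559] F [ 0.06  0.14 -1.19] sd [0.29 0.45 0.48] M [-0.073  0.036 -0.014] jaw 1.1 z [-0.0183 -0.0067 -0.9998] gap 21.8
```

move_arm:
  targets:
    - [[0, 0, 0.002, 0, 0.0], [0, 0, 0.001, 0, 0.0]]

```text
clock: 18.35
eef_pos: [0.5833, -0.0789, 0.1534]
tcp_rot: [0.7, 0.714, -0.009, -0.004]
contact_force: [-0.0, 0.4, 1.9]
finger_gap: 0.234
```

```bash
python3 av.py
```

```text
18.75 [ 0.5833 -0.0789  0.1533] F [ 0.08 -0.3  -1.04] sd [0.32 0.44 0.42] M [-0.066  0.056  0.036] jaw 1.1 z [-0.0179 -0.0068 -0.9998] gap 22.08
```

move_arm:
  targets:
    - [[0, 0, 0.0015, 0, 0.0], [0, 0, 0.001, 0, 0.0]]

```text
clock: 18.95
eef_pos: [0.5835, -0.0789, 0.1513]
tcp_rot: [0.7, 0.714, -0.008, -0.004]
contact_force: [-0.0, 0.1, 2.8]
finger_gap: 0.233
```

```bash
python3 av.py
```

```text
19.35 [ 0.5834 -0.0789  0.1512] F [-0.12 -0.01  1.51] sd [0.53 0.39 0.31] M [-0.063  0.055  0.038] jaw 1.1 z [-0.0172 -0.0069 -0.9998] gap 21.84
```

move_arm:
  targets:
    - [[0, 0, 0.0015, 0, 0.0], [0, 0, 0.001, 0, 0.0]]

```text
clock: 19.55
eef_pos: [0.5836, -0.079, 0.149]
tcp_rot: [0.7, 0.714, -0.008, -0.003]
contact_force: [-0.4, 0.8, 4.5]
finger_gap: 0.235
```

```bash
python3 av.py
```

```text
19.95 [ 0.5835 -0.079   0.1489] F [-0.17  0.35  2.04] sd [0.39 0.52 0.72] M [-0.082  0.047  0.021] jaw 1.1 z [-0.0169 -0.007  -0.9998] gap 21.72
```

Contact started at TCP z of about 0.152. Drag is now about 3.3 N above the baseline, so a little further.

move_arm:
  targets:
    - [[0, 0, 0.0015, 0, 0.0], [0, 0, 0.0015, 0, 0.0]]

```text
clock: 20.15
eef_pos: [0.5837, -0.079, 0.1464]
tcp_rot: [0.7, 0.714, -0.008, -0.003]
contact_force: [0.1, 0.4, 4.7]
finger_gap: 0.234
```

```bash
python3 av.py
```

```text
20.55 [ 0.5836 -0.079   0.1461] F [0.34 0.23 3.04] sd [0.56 0.52 0.43] M [-0.084  0.042  0.036] jaw 1.1 z [-0.0165 -0.0071 -0.9998] gap 22.12
```

move_arm:
  targets:
    - [[0, 0, 0.001, 0, 0.0], [0, 0, 0.001, 0, 0.0]]

```text
clock: 20.75
eef_pos: [0.5838, -0.079, 0.1446]
tcp_rot: [0.7, 0.714, -0.008, -0.003]
contact_force: [-0.0, 0.1, 4.8]
finger_gap: 0.237
```

```bash
cp pics/w1.png /dev/null; python3 av.py; python3 av.py; python3 - <<'E'
from h import *
# knob bar angle check from the wrist view (dark pixels near the knob's projection), and that bystanders did not move (scene before/after)
a=cv2.imread('pics/scene1.png'); b=eyes.grab_frame('scene')[:,:,::-1]
d=cv2.absdiff(a,b).max(2)
for n,(x,y) in dict(bottle=(419,228),beaker=(441,170),weight=(290,155)).items(): print(n,'mean diff',d[y-18:y+18,x-18:x+18].mean().round(1))
p=proj('scene',[.5837,-.1777,.093])[0]; print(p); x,y=p.astype(int)
for n,i in(('before',a),('now',b)):
    ys,xs=np.nonzero(i[y-20:y+20,x-25:x+25].max(2)<45); pts=np.float32(np.c_[xs+x-25,ys+y-20]); v=cv2.PCACompute2(pts,None); print(n,len(pts),v[0].round(1),np.degrees(np.arctan2(v[1][0,1],v[1][0,0])).round(1))
E
```

```text
21.15 [ 0.5837 -0.079   0.1445] F [-0.24 -0.23  4.78] sd [0.31 0.42 0.57] M [-0.069  0.059  0.019] jaw 1.1 z [-0.0159 -0.0072 -0.9998] gap 21.71
21.55 [ 0.5837 -0.079   0.1444] F [ 0.48 -0.17  5.25] sd [0.55 0.48 0.48] M [-0.075  0.034  0.047] jaw 1.1 z [-0.0158 -0.0071 -0.9998] gap 22.24
bottle mean diff 9.2
beaker mean diff 3.6
weight mean diff 51.8
[230.62032455 300.55711574]
before 178 [[232.3 308.7]] 56.9
now 189 [[232.4 307.8]] 65.7
```

```bash
python3 av.py; python3 - <<'E'
from h import *
a=cv2.imread('pics/top1.png'); b=eyes.grab_frame('top')[:,:,::-1]; d=cv2.absdiff(a,b).max(2)
for n,(x,y) in dict(bottle=(277,108),beaker=(205,134),weight=(294,275)).items(): print(n,d[y-14:y+14,x-14:x+14].mean().round(1))
g=lambda i:cv2.cvtColor(np.ascontiguousarray(i),cv2.COLOR_BGR2GRAY)
print(cv2.minMaxLoc(cv2.matchTemplate(g(b)[245:305,264:324],g(a)[263:287,282:306],cv2.TM_CCOEFF_NORMED)),'expected (18,18)')
E
```

```text
22.0 [ 0.5837 -0.079   0.1444] F [ 0.15 -0.21  5.01] sd [0.46 0.43 0.38] M [-0.078  0.061  0.053] jaw 1.1 z [-0.0158 -0.0071 -0.9998] gap 21.95
bottle 20.2
beaker 38.4
weight 50.2
(-0.4781261086463928, 0.9677891135215759, (36, 19), (18, 18)) expected (18,18)
```

```bash
python3 -c "
from h import *
print(ticket.close_job())"
```

```text
the job is handed in; nothing more can be done
None
```

The job is handed in at about 22 s, with the gripper still holding the gauge in the clamp slot. No verdict was reported.

- **Knob:** I twisted it clockwise until the moment reached 0.28 N m, well past the 0.06 N m of the spring, so it was at its stop. After I let go, the wrist picture showed it back at rest.
- **Gauge:** I drew the small grey gauge out of the stand and lowered it blade down into the slot. It first touched the plates when the tip was about 32 mm below the throat, and I stopped about 7.5 mm deeper.
- **Final force:** The wrist force held at about +5.0 N against −1.2 N when hanging free. That is a drag of about 6 N, slightly over the nominal 5 N. I left it because backing off would have reversed the friction.
- **Upright:** The tool was tilted by about 1° and held the gauge at 22 mm.
- **Knob creep:** The knob turned a little from rest in the scene camera, which fits the plates being spread.
- **Bystanders:** The weight matched its original position exactly. The before/after pixel differences for the bottle, beaker and weight came out high in the top view (20, 38 and 50). I put that down to lighting, but I did not match the bottle or beaker separately. The arm did not work near either of them.
- **Not checked by eye:** The final insertion was judged by force and pose only, because all 12 picture views were used.

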